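# Empty the tipping parts bucket into its bin

### The arm

A 7-joint arm with a two-finger parallel gripper is mounted at the origin on the work surface. World frame = base frame: x ahead of the robot, y to its left, z up, the work surface at z = 0. Lengths are in m, angles in rad, forces in N, time in s.
With the tool pointing down it reaches from about 0.35 to 0.9 m from the base axis. Payload 8.1 kg.
Tool frame: the origin (TCP) lies on the centre line of the jaws, within the pads' length; the fingertips stand 17 mm ahead of it and the grasp point (between the pads) lies 2 mm behind it; z points along the fingers, y is the direction in which the jaws open and shut (so a half turn about z gives the same grasp; the last joint's range is limited). The gripper opens to 92 mm and grips with 3 to 60 N. Pads are 19 mm wide; open, the fingers measure 130 mm over their backs; the gripper's body (75 mm by 190 mm) begins 47 mm behind the grasp point.
Start: joints at [1.161, 0.434, 0.025, 1.573, -0.012, 1.134, -0.075], TCP at [0.189, -0.596, 0.244] pointing down, gripper open.
Joint ranges: [-2.62, 2.62], [-0.44, 2.09], [-1.27, 1.32], [0.08, 2.57], [-1.32, 4.46], [0.12, 2], [-2.74, 2.74]. Speed limits (rad/s): [2.22, 2.22, 3.01, 3.01, 3.14, 3.14, 3.14].

### API

Orientations are given as a rotation vector (axis times angle).
In Python, from cell import arm gives the robot as it stands.
- The arm moves only by the shell command python3 -m creep 'ROWS' [FORCE]. ROWS is JSON, a list that holds one entry, the list of rows, each a list of 7 numbers: the shift along the world's x, y, z in cm, then the turn, a rotation vector about the world's x, y, z in degrees, then the opening, from -1 (shut) to 1 (fully open), so that 0 is half open. In form: [[[tx, ty, tz, ax, ay, az, jaw], ...]]. A call has 1 to 5 rows; each row is the pose to reach, as a shift and turn from the pose commanded when the call began; what a row does not reach only later rows make up. A row lasts 1/10 s, in which the tool goes at most 50 mm and 8.59 degrees, less where a joint would pass 70% of its speed; a pose out of reach is approached as far as the arm can. A call with a gripper value outside its range is refused whole. The fingers move at their own pace and stop on an object; FORCE is the grip in N (left out, the last holds). Time passes only in rows, so rows that repeat a pose let the fingers close. It gives the time, the measured TCP pose, the force and the opening at its end, in the units of the state.
- arm.observe(): the state, without advancing time (a new reading comes with each control period).
- arm.get_image(name): name is "side" or "top" or "wrist"; returns the picture (420x560x3 uint8, red, green, blue); there is no depth.
- arm.camera_model(name): a dict with "vfov" (degrees; the focal length in pixels is half the picture's height over the tangent of half this angle, whatever the lens; pixels are square), "cx", "cy" (the principal point, pixels), "cam_to_world" (4x4, takes a point from camera to world coordinates); the wrist camera has in their place "T_tool_cam" (4x4, takes a point from camera to tool coordinates, whose origin is the TCP and whose axes are the flange's). Camera axes: x right, y down, z forward; pixel columns grow to the right and rows downward; lengths in m; the calibration is good to about 2 mm. The wrist camera is an equidistant fisheye: a pixel r from the principal point sees the ray r / f radians off the axis. A picture is of the moment at which its call begins: read the wrist's pose just before it. camera_model takes no time and is no camera call.
- arm.sign_off(): hands the job in, once; it reports no verdict.
The state is a dict: "clock": time; "joints": joint angles; "dq": joint speeds; "joint_efforts": joint torques, N m; "position": TCP position; "ee_rot": TCP orientation; "force": force on the tool from outside, world axes, zero at the start; "ft_torque": the same for the moment, N m; "width": opening from 0.0 (shut) to 1.0 (fully open).
Only numpy, scipy, OpenCV 4.12 (cv2) and the standard library are available. Lean on these libraries where they do the work, as an engineer would, in place of code of your own. Each camera call takes 0.05 s, during which the arm holds its last target.

### The job

The oil bottle is standing in the bucket stand's catch bay: first set it upright on the round cork mat, then set the long narrow grey bin between the rails of the bay and slide it back under the bucket, right into place. Swing the bucket's side lever forward past its catch, all the way to the stop, so that the three steel bobbins drop into the bin, then let the bucket swing right back home on its catch. Leave the bin with the bobbins in the bay, the bottle on the mat, and the other things on the bench undisturbed.

Things in the scene. Friction and masses are not known exactly. Their poses are not given: they have to be found in the camera images.
- stand: Fixed steel stand of the tipping bucket. Origin on the table under the pivot; -x points to the mouth side (bay), +y to the lever side. Base plate 6 mm thick, x -200 to 150, y +-50. Low rails along x (x -195 to -20), inner faces y +-38, tops z 16; back stop face at x 9. Cheeks 6 mm thick at y +-43, x -13 to 37, top z 149. Catch post behind the bucket, x 122 to 142, top z 161.
- pivot (a point): Centre of the bucket's pivot axis, which runs along the stand's y, 125 mm above the table over the stand's origin. Axes as the stand's. At home the aluminium scoop bucket (52 mm wide) spans x -30 to 105, z -18 to 26 from here; tipping, its rear swings up over the top to 105 mm from the axis.
- bay (a point): Point on the base plate of the stand (85 mm in front of the pivot, 6 mm above the table) where the centre of the bin's underside belongs; the bin's long side then runs along the stand's x. Axes as the stand's.
- bucket (a joint): Tip angle (rad): 0 at home on its catch, growing as it tips forward, mouth down towards the stand's -x, to a stop at 1.9. A spring ball catch holds it home: about 7 N at the lever peg frees it within the first 0.06 rad, then 2 to 4 N (more if fast) pushes it on. It does not stay tipped: let go, a damped spring brings it back over the catch in about 1 s.
- lever_peg (a point): Point on the black peg to push or pinch, at the end of the lever on the bucket's +y side: round bar, 12 mm thick, along the stand's y (y 56 to 116; this point y 88), 90 mm from the pivot axis. At home 57 mm behind (+x) and 70 mm above the pivot; it swings forward over the top and at 1.9 rad is 85 mm in front and 31 mm above. Lever plate at y 50 to 56.
- bin: Loose open bin of grey plastic, the long narrow one: 160 (its x) x 64 (its y) x 56 mm high, 3 mm walls, about 0.16 kg, alike end for end. Origin at the centre of its underside. Grasp it across its 64 mm width from above; the bucket overhangs its place: set it down farther forward between the rails and slide it back.
- oil: Loose white plastic oil bottle with a thin black spout, 34 mm diameter, straight-sided up to 85 mm, 115 mm tall over the spout, about 0.12 kg, at first standing upright in the bay. Origin at the centre of its base.
- mat: Fixed round cork mat, 90 mm diameter, 3 mm thick, flat on the table. Origin at its centre on the table; its top is at z 3 mm.
- bobbin0: Steel bobbin, a disc of 20 mm diameter, 12 mm high, about 15 g, at first lying in the bucket. Origin at the centre of its underside.
- bobbin1: As bobbin0.
- bobbin2: As bobbin0.
- tray: Bystander: loose wide shallow grey tray, 130 x 110 x 28 mm high. Origin under its centre.
- dish: Bystander: loose steel dish, 90 mm diameter, 26 mm high. Origin under its centre.
- cone: Bystander: loose standing white thread cone, 58 mm diameter, 120 mm tall, beside the stand away from the lever. Origin under its centre.
- spool: Bystander: loose standing blue thread spool, 36 mm diameter, 46 mm tall, beside the stand on the lever side. Origin under its centre.
- driver: Bystander: loose screwdriver, 170 mm long, lying behind the stand. Origin under its middle.
- pulley: Bystander: loose aluminium pulley, 70 mm diameter, 18 mm high, behind the stand. Origin under its centre.
- footbox: Bystander: loose cardboard box 85 x 60 x 35 mm, behind the stand. Origin under its centre.

How it is judged:
By the outcome, as a careful person would: the job done as asked, in the order asked, and still so for the second after the job is handed in, with the robot touching nothing.
It also fails if it takes over 72 s, if anything falls off the work surface, if the arm or the gripper's body presses on something with over 40 N, if the wrist force passes 120 N, or if a joint passes its speed limit or range.

## Working session

There is one attempt and no reset: what is moved stays moved. The work goes in short steps, Python scripts to look and compute and a shell command to move; the robot and the scene stay as the last step left them, time stands still between calls to the robot, and variables do not carry over. Pictures are saved under pics/ and viewed, and the job is handed in when it is done.

```bash
ls; mkdir -p pics
python3 - <<'E'
from cell import arm
import cv2
s=arm.observe();print(s)
for n in ("side","top","wrist"):
    m=arm.camera_model(n);print(n,m)
    cv2.imwrite(f"pics/{n}0.png",arm.get_image(n)[:,:,::-1])
E
```

```text
pics
{'clock': 0.0, 'joints': array([ 1.16141789,  0.43522759,  0.02496849,  1.57410875, -0.01161045,
        1.13399766, -0.07508572]), 'dq': array([ 1.04163367e-03,  1.06053145e-03,  2.23248807e-05, -1.06708580e-03,
       -2.66044288e-05,  9.10707068e-04, -1.97962816e-03]), 'joint_efforts': array([-5.43711249e-04, -6.67849445e+01,  9.85032544e-01, -3.14464509e+01,
       -6.02381257e-02,  4.26962378e-02,  1.53123810e-04]), 'position': array([ 0.18854697, -0.59536491,  0.24293753]), 'ee_rot': array([-3.10318696e+00, -4.79675023e-01,  5.88613395e-04]), 'force': array([ 0.1434262 ,  0.13329515, -0.06595244]), 'ft_torque': array([ 0.01588272, -0.02106469,  0.00256251]), 'width': 0.9963034791208989}
side {'vfov': 49.35022436537026, 'cx': 272.14687190209963, 'cy': 205.17826345509044, 'cam_to_world': array([[-0.94209159, -0.20994542,  0.26150787,  0.34215529],
       [-0.33457509,  0.53523744, -0.77561614,  0.89101835],
       [ 0.02286825, -0.81819546, -0.5744852 ,  0.78418934],
       [ 0.        ,  0.        ,  0.        ,  1.        ]])}
top {'vfov': 44.75728696849352, 'cx': 280.90824377129724, 'cy': 212.8741558950801, 'cam_to_world': array([[ 0.00351674, -0.99842274,  0.05603272,  0.55831504],
       [-0.99992718, -0.00286413,  0.01172316, -0.00286885],
       [-0.01154418, -0.05606986, -0.99836011,  1.31756024],
       [ 0.        ,  0.        ,  0.        ,  1.        ]])}
wrist {'vfov': 65.70646984690485, 'cx': 273.9914236501721, 'cy': 208.78112889500116, 'T_tool_cam': array([[-1.51765447e-04, -9.67127682e-01, -2.54291219e-01,
         6.74040211e-02],
       [ 9.99999274e-01, -4.50754379e-04,  1.11750497e-03,
        -5.66595075e-04],
       [-1.19539287e-03, -2.54290865e-01,  9.67127048e-01,
        -1.40986116e-01],
       [ 0.00000000e+00,  0.00000000e+00,  0.00000000e+00,
         1.00000000e+00]])}
```

View pics/side0.png

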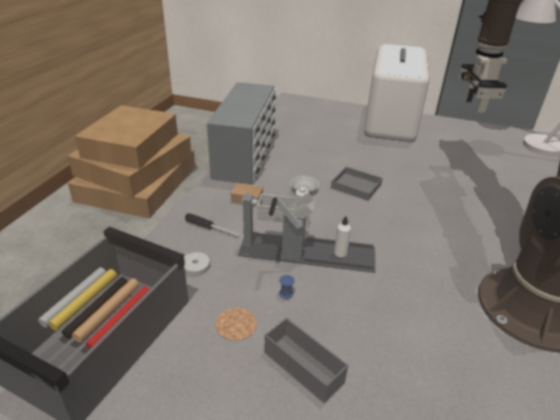

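View pics/top0.png

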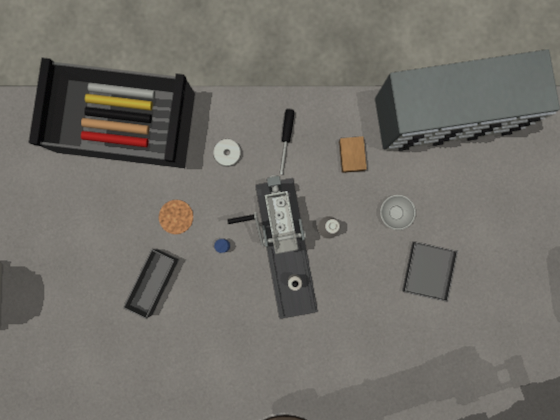

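View pics/wrist0.png

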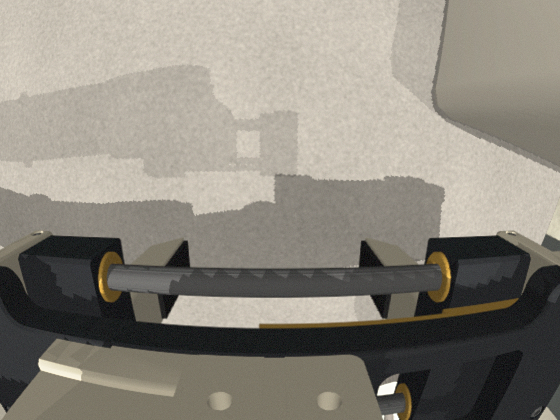

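The side view has the stand near (300,240), the bottle at (343,240), the bin at (305,360) and the mat at (237,324). In the top view the stand runs from (275,180) to (298,315), the mat is at (176,217), the bin at (152,283) and the bottle at (295,284). I'll enlarge the pictures to measure more precisely.

```bash
cat > h.py <<'E'
import numpy as np, cv2
from cell import arm
from scipy.spatial.transform import Rotation as R
def pl(n,u,v,z):
    m=arm.camera_model(n);f=210/np.tan(np.radians(m['vfov']/2));T=m['cam_to_world']
    d=T[:3,:3]@np.array([(u-m['cx'])/f,(v-m['cy'])/f,1]);c=T[:3,3]
    return c+d*(z-c[2])/d[2]
def pr(n,p):
    m=arm.camera_model(n);f=210/np.tan(np.radians(m['vfov']/2));T=m['cam_to_world']
    q=T[:3,:3].T@(np.array(p)-T[:3,3]);return np.array([m['cx']+f*q[0]/q[2],m['cy']+f*q[1]/q[2]])
def crop(src,dst,x0,y0,w,h,k):
    im=cv2.imread(src)[y0:y0+h,x0:x0+w];cv2.imwrite(dst,cv2.resize(im,None,fx=k,fy=k,interpolation=cv2.INTER_CUBIC))
def wpix(s,p):
    "world point -> wrist pixel, for state s"
    m=arm.camera_model('wrist');f=210/np.tan(np.radians(m['vfov']/2));T=m['T_tool_cam']
    Rt=R.from_rotvec(s['ee_rot']).as_matrix();q=Rt.T@(np.array(p)-s['position']);q=T[:3,:3].T@(q-T[:3,3])
    th=np.arctan2(np.hypot(q[0],q[1]),q[2]);ph=np.arctan2(q[1],q[0]);return np.array([m['cx']+f*th*np.cos(ph),m['cy']+f*th*np.sin(ph)])
def wpl(s,u,v,z):
    m=arm.camera_model('wrist');f=210/np.tan(np.radians(m['vfov']/2));T=m['T_tool_cam']
    Rt=R.from_rotvec(s['ee_rot']).as_matrix();du,dv=u-m['cx'],v-m['cy'];r=np.hypot(du,dv);th=r/f
    d=np.array([np.sin(th)*du/r,np.sin(th)*dv/r,np.cos(th)]);d=Rt@T[:3,:3]@d;c=s['position']+Rt@T[:3,3]
    return c+d*(z-c[2])/d[2]
E
python3 - <<'E'
from h import *
crop('pics/top0.png','pics/t1.png',120,170,220,150,3.6)
crop('pics/top0.png','pics/t2.png',225,170,110,150,4)
E
```

```text
(no output)
```

View pics/t1.png

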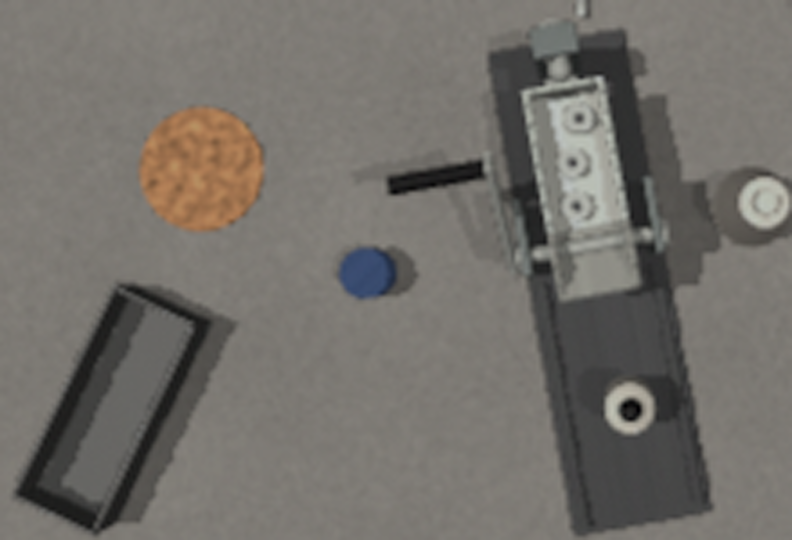

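View pics/t2.png

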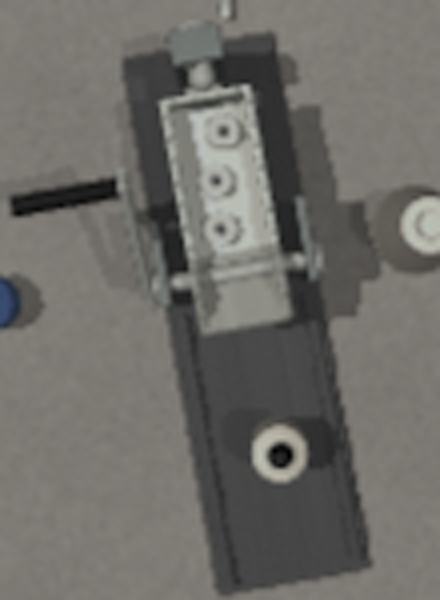

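In the enlarged top view the base-plate corners, bin rim corners, mat and bottle are all clear. I'll fit their poses from these.

```bash
python3 - <<'E'
from h import *
from scipy.optimize import least_squares
a=lambda x,y:(225+(x+.5)/4-.5,170+(y+.5)/4-.5)
b=lambda x,y:(120+(x+.5)/3.6-.5,170+(y+.5)/3.6-.5)
def fit(loc,W):
    W=np.array(W)[:,:2];loc=np.array(loc)
    f=lambda p:((np.c_[np.cos(p[2])*loc[:,0]-np.sin(p[2])*loc[:,1]+p[0],np.sin(p[2])*loc[:,0]+np.cos(p[2])*loc[:,1]+p[1]])-W).ravel()
    best=min((least_squares(f,[*W.mean(0),t]) for t in (0,1.5,3,-1.5)),key=lambda r:r.cost)
    return best.x,best.fun*1000
W=[pl('top',*a(*q),.006) for q in [(218,594),(369,566),(274,35),(123,60)]]
p,r=fit([(-.2,.05),(-.2,-.05),(.15,-.05),(.15,.05)],W);print('stand',p,np.degrees(p[2]),r.round(1))
c,s=np.cos(p[2]),np.sin(p[2]);S=lambda x,y,z:np.array([p[0]+c*x-s*y,p[1]+s*x+c*y,z])
W=[pl('top',*b(*q),.056) for q in [(122,286),(212,322),(98,533),(17,493)]]
q,r=fit([(.08,.032),(.08,-.032),(-.08,-.032),(-.08,.032)],W);print('bin',q,np.degrees(q[2]),r.round(1))
print('mat',pl('top',*b(202,168),.003), 'bottle spout',pl('top',*a(281,456),.115),'shoulder',pl('top',*a(278,453),.09))
print('spool',pl('top',*b(367,272),.046)); print('cone',pl('top',*b(765,201),.12))
print('bay',S(-.085,0,.006),'peg',S(.057,.088,.195))
# check reproj peg
for y in (.056,.116):
    print('peg px t1',(pr('top',S(.057,y,.195))-[120,170])*3.6, 'side',pr('side',S(.057,y,.195)))
for x in(-.2,.15):
  for y in(-.05,.05): print('side corner',pr('side',S(x,y,.006)))
print('mat side',pr('side',pl('top',*b(202,168),.003)))
E
python3 -c "
from h import *
crop('pics/side0.png','pics/s1.png',180,160,210,240,2.5)"
```

```text
stand [0.56743354 0.00353493 0.17967601] 10.29467730241506 [-1.8  0.9 -2.1 -1.5  2.6 -0.1  1.2  0.7]
bin [0.45495559 0.33204068 5.82059819] 333.4957102683988 [ 2.4 -1.9 -1.8  3.2 -1.2 -1.3  0.6 -0. ]
mat [0.62242374 0.28457659 0.003     ] bottle spout [ 0.45989646 -0.02205325  0.115     ] shoulder [ 0.45962508 -0.02065529  0.09      ]
spool [0.54859974 0.15960484 0.046     ]
cone [ 0.59627288 -0.10909825  0.12      ]
bay [ 0.4838019  -0.01165549  0.006     ] peg [0.60778939 0.10030479 0.195     ]
peg px t1 [483.71142754 166.80460028] side [274.75466606 198.64426175]
peg px t1 [387.29190427 184.00460236] side [270.46440552 213.82058738]
side corner [374.91595079 246.08268202]
side corner [375.77567939 271.83232986]
side corner [245.48444206 230.56039114]
side corner [237.36698534 254.32412713]
mat side [235.76001374 322.96367259]
```

View pics/s1.png

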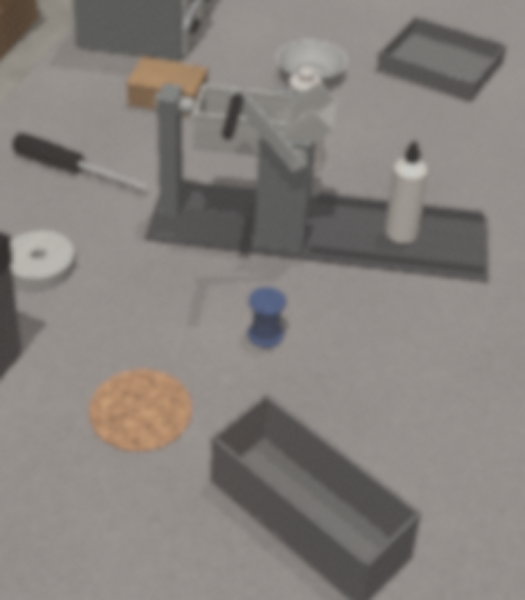

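The poses hold up. The stand is at (0.567, 0.004) with yaw 10.3°, and the projected peg and corners land on the image in both views to within about 2 px. The bottle is at (0.460, -0.021), the bin at (0.455, 0.332) with yaw -26.5°, and the mat at (0.622, 0.285). I'm moving to a point above the bottle with the jaws along the stand's y, which needs a -7.3° turn.

```bash
python3 -m creep '[[[2.1,4.5,0,0,0,-2,1],[4.2,9,0,0,0,-4,1],[6.3,13.5,0,0,0,-6,1],[8.4,18,0,0,0,-7.3,1],[10.5,22.5,0,0,0,-7.3,1]]]' 12
python3 -m creep '[[[2.1,4.5,0,0,0,0,1],[4.2,9,0,0,0,0,1],[6.3,13.5,0,0,0,0,1],[8.4,18,0,0,0,0,1],[10.5,22.5,0,0,0,0,1]]]'
```

```text
clock: 0.65
position: [0.2941, -0.3689, 0.2437]
ee_rot: [3.129, 0.28, -0.0]
force: [1.4, -0.6, -0.0]
width: 1.002
clock: 1.15
position: [0.399, -0.144, 0.2439]
ee_rot: [3.129, 0.281, 0.0]
force: [0.7, -0.7, -0.0]
width: 1.003
```

```bash
python3 -m creep '[[[2,4.1,-1,0,0,0,1],[4,8.2,-2,0,0,0,1],[6.1,12.3,-3,0,0,0,1],[6.1,12.3,-3.5,0,0,0,1]]]'
python3 - <<'E'
from h import *
s=arm.observe();im=arm.get_image('wrist')[:,:,::-1].copy()
print(s['position'])
for p,c in [((.4597,-.0205,.121),(0,0,255)),((.4597,-.0205,.006),(0,255,0))]:
    q=wpix(s,p);print(q);cv2.circle(im,tuple(int(x) for x in q),4,c,1)
cv2.imwrite('pics/w1.png',im)
E
```

```text
clock: 1.55
position: [0.4616, -0.0165, 0.2083]
ee_rot: [-3.125, -0.294, -0.002]
force: [0.4, 0.0, 0.5]
width: 1.0
[ 0.46159137 -0.01653783  0.20828303]
[279.43310983 222.09527071]
[277.88781636 190.89619687]
```

View pics/w1.png

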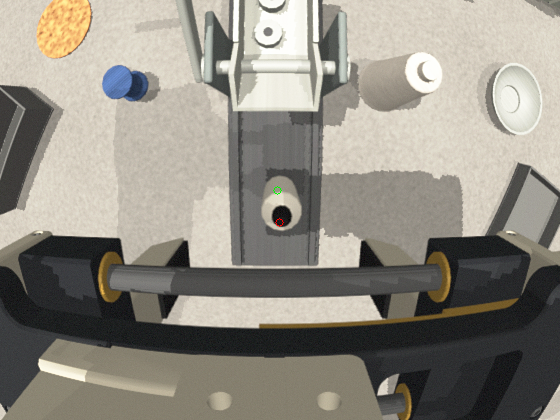

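The wrist view shows the bottle's spout tip at about (281,216), with the jaws below it and aligned with the bay. I'm refining the position from this.

Run:
```python
from h import *
s=arm.observe()
print(wpl(s,281,215,.121),wpl(s,281,208,.091),s['position'],s['force'])
# stand checks: front base plate corners approx
for u,v in [(233,264),(318,264)]: print(wpl(s,u,v,.016))
```

```text
[ 0.46358394 -0.02395334  0.121     ] [ 0.46115886 -0.02504409  0.091     ] [ 0.4599534  -0.01979357  0.20744083] [-0.35409592  0.00058181  0.20441763]
[0.36838659 0.0103491  0.016     ]
[ 0.38593395 -0.0836298   0.016     ]
```

```bash
python3 -m creep '[[[0.1,-0.3,-3,0,0,0,1],[0.1,-0.3,-7,0,0,0,1],[0.1,-0.3,-10,0,0,0,1],[0.1,-0.3,-12,0,0,0,1],[0.1,-0.3,-12.7,0,0,0,1]]]'
python3 -m creep '[[[0,0,0,0,0,0,0],[0,0,0,0,0,0,-0.6],[0,0,0,0,0,0,-0.6],[0,0,0,0,0,0,-0.6],[0,0,0,0,0,0,-0.6]]]' 12
```

```text
clock: 2.1
position: [0.459, -0.0272, 0.08]
ee_rot: [3.129, 0.279, -0.006]
force: [-0.0, 0.4, -0.4]
width: 0.999
clock: 2.6
position: [0.4611, -0.0259, 0.0824]
ee_rot: [3.129, 0.281, 0.002]
force: [-0.8, 0.1, 0.2]
width: 0.615
```

```bash
python3 -m creep '[[[0,0,0,0,0,0,-0.6],[0,0,0,0,0,0,-0.6]]]' 15
python3 - <<'E'
from h import *
cv2.imwrite('pics/s2.png',arm.get_image('side')[100:320,200:480,::-1].repeat(2,0).repeat(2,1))
E
```

```text
clock: 2.8
position: [0.4608, -0.0258, 0.0819]
ee_rot: [3.129, 0.281, 0.0]
force: [0.2, -0.0, -0.8]
width: 0.441
```

View pics/s2.png

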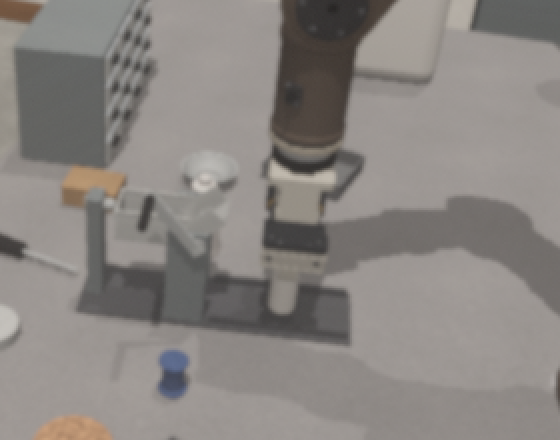

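The gripper is around the bottle and the bottle is upright; the fingers are still closing.

```bash
python3 -m creep '[[[0,0,0,0,0,0,-0.7],[0,0,0,0,0,0,-0.7],[0,0,0,0,0,0,-0.7]]]' 15
```

```text
clock: 3.15
position: [0.4608, -0.0258, 0.0817]
ee_rot: [3.129, 0.281, 0.0]
force: [-0.3, 0.1, 1.0]
width: 0.371
```

The bottle is held: opening 0.371, which is 34 mm. Now I'll lift it, go round in front of the bucket and carry it to the mat.

```bash
python3 -m creep '[[[0,0,1.5,0,0,0,-0.7],[0,0,4,0,0,0,-0.7],[0,0.5,7,0,0,0,-0.7],[0,3,9,0,0,0,-0.7],[0,6.5,9,0,0,0,-0.7]]]'
python3 -m creep '[[[0,4,0,0,0,0,-0.7],[0,8,0,0,0,0,-0.7],[1,12,0,0,0,0,-0.7],[3,15.5,0,0,0,0,-0.7],[6,18,0,0,0,0,-0.7]]]'
python3 -m creep '[[[3.5,2,0,0,0,0,-0.7],[7,4,0,0,0,0,-0.7],[9.5,6,0,0,0,0,-0.7],[10.1,6.6,0,0,0,0,-0.7],[10.1,6.6,0,0,0,0,-0.7]]]'
```

```text
clock: 3.65
position: [0.4624, 0.0384, 0.1742]
ee_rot: [3.129, 0.275, 0.007]
force: [1.0, -0.0, -1.7]
width: 0.369
clock: 4.15
position: [0.5197, 0.2223, 0.1718]
ee_rot: [-3.128, -0.287, 0.001]
force: [0.3, 0.3, -0.2]
width: 0.368
clock: 4.65
position: [0.6215, 0.2861, 0.1707]
ee_rot: [-3.129, -0.283, 0.002]
force: [0.1, 0.1, -1.5]
width: 0.366
```

Run:
```python
from h import *
s=arm.observe();im=arm.get_image('wrist')[:,:,::-1].copy()
print(s['position'],s['width'],s['force'])
q=wpix(s,(.6224,.2846,.003));cv2.circle(im,tuple(int(x) for x in q),4,(0,0,255),1)
cv2.imwrite('pics/w2.png',im)
crop('pics/w2.png','pics/w2.png',0,0,560,420,1)
cv2.imwrite('pics/t3.png',cv2.resize(arm.get_image('top')[120:350,100:340,::-1],None,fx=2.5,fy=2.5))
```

```text
[0.62154368 0.28608167 0.17071297] 0.36562019200635365 [ 0.06860011  0.10946886 -1.50625217]
```

View pics/w2.png

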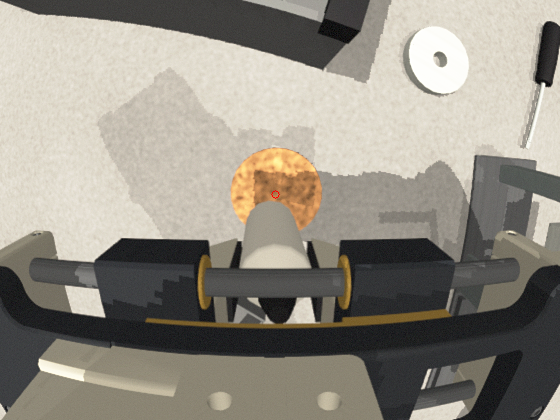

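View pics/t3.png

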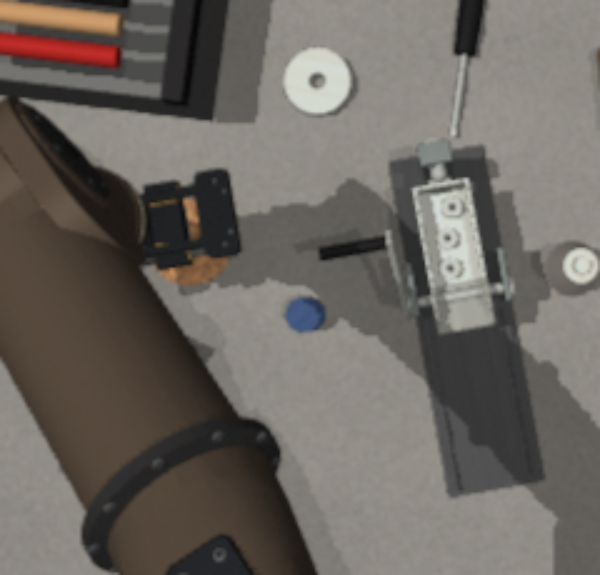

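The wrist view has the mat centred at about (276,191), where I predicted it, and the bottle hangs upright over it. Lowering it now.

```bash
python3 -m creep '[[[0.1,-0.1,-3,0,0,0,-0.7],[0.1,-0.1,-6,0,0,0,-0.7],[0.1,-0.1,-8,0,0,0,-0.7],[0.1,-0.1,-8.8,0,0,0,-0.7],[0.1,-0.1,-9,0,0,0,-0.7]]]'
python3 -m creep '[[[0,0,-0.1,0,0,0,-0.7],[0,0,-0.2,0,0,0,-0.7]]]'
```

```text
clock: 5.25
position: [0.6219, 0.2832, 0.0814]
ee_rot: [3.128, 0.281, -0.002]
force: [-0.2, 0.2, -0.7]
width: 0.371
clock: 5.45
position: [0.6234, 0.2845, 0.0812]
ee_rot: [-3.128, -0.281, -0.003]
force: [-0.2, 0.5, -1.1]
width: 0.372
```

```bash
python3 -m creep '[[[0,0,-0.05,0,0,0,-0.7],[0,0,-0.1,0,0,0,-0.7],[0,0,-0.15,0,0,0,-0.7]]]'
python3 -m creep '[[[0,0,-0.05,0,0,0,-0.7],[0,0,-0.1,0,0,0,-0.7]]]'
```

```text
clock: 5.75
position: [0.623, 0.2844, 0.0787]
ee_rot: [-3.129, -0.281, -0.001]
force: [-0.2, 0.5, 5.1]
width: 0.366
clock: 5.95
position: [0.6235, 0.2849, 0.0785]
ee_rot: [-3.128, -0.281, -0.003]
force: [-1.1, 1.5, 8.6]
width: 0.371
```

Contact with the mat: the vertical force has risen to 8.6 N. I'll back off slightly and release.

```bash
python3 -m creep '[[[0,0,0.1,0,0,0,-0.7],[0,0,0.1,0,0,0,-0.1],[0,0,0.1,0,0,0,0.4],[0,0,0.1,0,0,0,0.4],[0,0,0.1,0,0,0,0.4]]]'
python3 -m creep '[[[0,0,0.5,0,0,0,0.4],[0,0,3,0,0,0,0.6],[0,0,6.5,0,0,0,1],[0,0,9,0,0,0,1],[0,0,9,0,0,0,1]]]'
python3 - <<'E'
from h import *
s=arm.observe();print(s['position'],s['width'])
cv2.imwrite('pics/w3.png',arm.get_image('wrist')[:,:,::-1])
E
```

```text
clock: 6.45
position: [0.6227, 0.2841, 0.0781]
ee_rot: [3.129, 0.281, -0.0]
force: [0.6, 0.3, -0.3]
width: 0.661
clock: 6.95
position: [0.6246, 0.2856, 0.1731]
ee_rot: [-3.126, -0.281, -0.01]
force: [1.0, -0.6, -0.0]
width: 0.982
[0.62463548 0.28561064 0.17310556] 0.9815662260607617
```

View pics/w3.png

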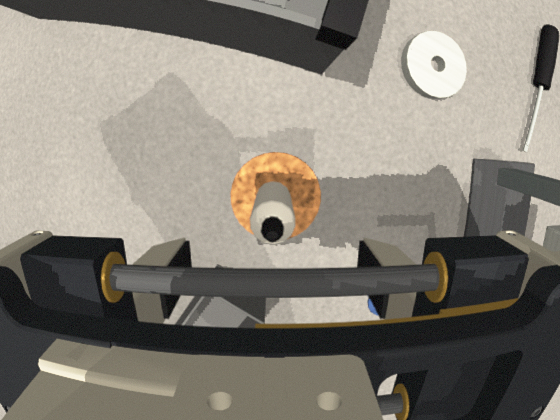

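The bottle stands upright near the centre of the mat, base at about (276,190). Next I move over the bin, turning -36.8°.

```bash
python3 -m creep '[[[-3.9,1.2,0,0,0,-7.5,1],[-7.8,2.4,0,0,0,-15,1],[-11.7,3.6,0,0,0,-22.5,1],[-15.6,4.8,0,0,0,-30,1],[-19.6,6,0,0,0,-36.8,1]]]' 30
python3 -m creep '[[[0,0,0,0,0,0,1],[0,0,0,0,0,0,1]]]'
python3 - <<'E'
from h import *
s=arm.observe();print(s['position'],s['ee_rot'])
im=arm.get_image('wrist')[:,:,::-1].copy()
t=np.radians(-26.5);c,d=np.cos(t),np.sin(t)
for x in(-.08,.08):
  for y in(-.032,.032):
    q=wpix(s,(.455+c*x-d*y,.332+d*x+c*y,.056));print(q);cv2.circle(im,tuple(int(v) for v in q),4,(0,0,255),1)
cv2.imwrite('pics/w4.png',im)
cv2.imwrite('pics/t4.png',cv2.resize(arm.get_image('top')[150:360,100:340,::-1],None,fx=2.5,fy=2.5))
E
```

```text
clock: 7.5
position: [0.4432, 0.3375, 0.1645]
ee_rot: [3.073, -0.606, -0.01]
force: [-1.2, 0.0, -0.6]
width: 1.004
clock: 7.7
position: [0.4466, 0.3375, 0.165]
ee_rot: [3.071, -0.61, -0.004]
force: [0.2, -0.3, -0.3]
width: 0.998
[0.44661564 0.3375286  0.16499673] [ 3.0713966  -0.60992463 -0.00351745]
[304.62745923 290.39907885]
[231.36231139 286.08561651]
[323.77310763 100.05279432]
[239.93985414  93.74766943]
```

View pics/w4.png

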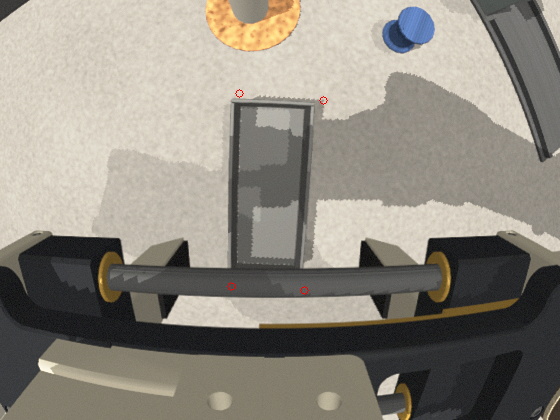

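View pics/t4.png

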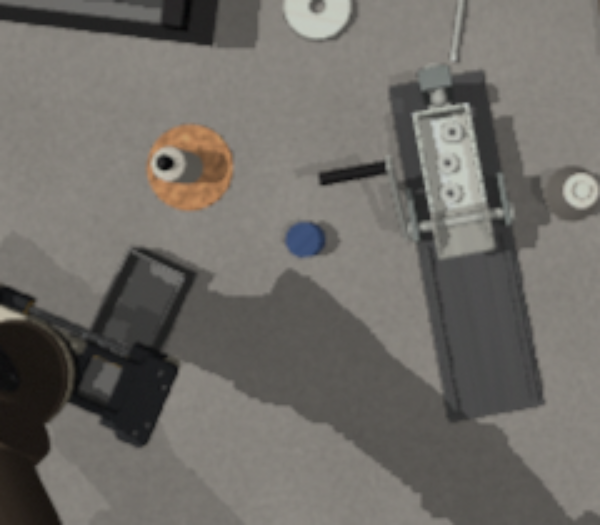

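The wrist view shows the bin's rim corners at about (233,100), (314,104), (231,268) and (300,268), slightly off my prediction. The bottle is centred on the mat. I'm refitting the bin pose.

Run:
```python
from h import *
s=arm.observe();print(s['position'],s['ee_rot'])
W=[wpl(s,u,v,.056) for u,v in [(233,100),(314,104),(231,268),(300,268)]]
W=np.array(W);print(W.round(4))
print('left edge len',np.linalg.norm(W[0]-W[2]),'width',np.linalg.norm(W[0]-W[1]),np.linalg.norm(W[2]-W[3]),'centre',W.mean(0))
for a,b in((0,2),(1,3)): d=W[a]-W[b];print(np.degrees(np.arctan2(d[1],d[0])))
```

```text
[0.44830671 0.33623885 0.16506812] [ 3.07101137 -0.61582715 -0.00396837]
[[0.5402 0.3301 0.056 ]
 [0.5136 0.2745 0.056 ]
 [0.4155 0.3881 0.056 ]
 [0.3928 0.3341 0.056 ]]
left edge len 0.13752374732607395 width 0.06170511879426489 0.058536605408965416 centre [0.46552815 0.33167813 0.056     ]
-24.916158225955098
-26.28028938904483
```

```bash
python3 -m creep '[[[-1.7,1,-2,0,0,-3.5,1],[-1.7,1,-5,0,0,-3.5,1],[-1.7,1,-7,0,0,-3.5,1],[-1.7,1,-7,0,0,-3.5,1]]]'
python3 - <<'E'
from h import *
s=arm.observe();print(s['position'],s['ee_rot'])
cv2.imwrite('pics/w5.png',arm.get_image('wrist')[:,:,::-1])
E
```

```text
clock: 8.2
position: [0.4301, 0.3447, 0.0926]
ee_rot: [3.047, -0.71, -0.009]
force: [-0.5, 0.0, 0.4]
width: 0.995
[0.43005163 0.34466776 0.09259673] [ 3.04661593 -0.71025729 -0.00939085]
```

View pics/w5.png

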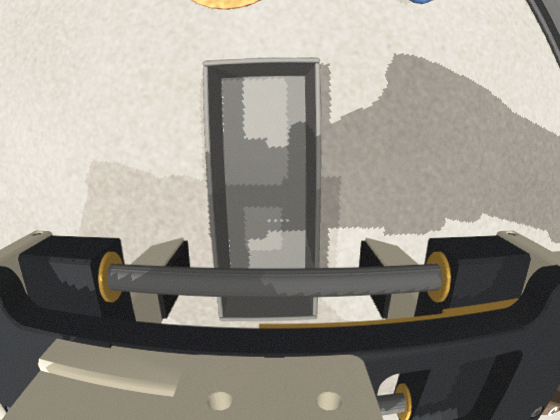

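Here all four rim corners show: (204,63), (320,60), (219,319) and (316,317).

Run:
```python
from h import *
s=arm.observe();print(s['position'],np.degrees(2*np.arctan2(s['ee_rot'][1],s['ee_rot'][0])))
W=np.array([wpl(s,u,v,.056) for u,v in [(204,63),(320,60),(219,319),(316,317)]]);print(W.round(4))
print(np.linalg.norm(W[0]-W[2]),np.linalg.norm(W[0]-W[1]),np.linalg.norm(W[2]-W[3]),'centre',W.mean(0))
for a,b in((0,2),(1,3)): d=W[a]-W[b];print(np.degrees(np.arctan2(d[1],d[0])))
```

```text
[0.43091786 0.34529492 0.09426967] -26.265736119918557
[[0.5401 0.3334 0.056 ]
 [0.513  0.2759 0.056 ]
 [0.3974 0.4014 0.056 ]
 [0.3705 0.3435 0.056 ]]
0.15799335103534112 0.06361927957181274 0.06386488938579728 centre [0.455237   0.33855382 0.056     ]
-25.483046115094016
-25.39445429337329
```

The measured size is 158 x 64 mm, which agrees with the bin. Its centre is (0.455, 0.339) with yaw -25.4°, so I descend and grasp.

```bash
python3 -m creep '[[[-0.1,0.5,-0.5,0,0,0.8,1],[-0.1,0.5,-2.5,0,0,0.8,1],[-0.1,0.5,-4.2,0,0,0.8,1],[-0.1,0.5,-4.8,0,0,0.8,0.2],[-0.1,0.5,-4.8,0,0,0.8,0.2]]]' 30
python3 -m creep '[[[0,0,0,0,0,0,0.2],[0,0,0,0,0,0,0.1],[0,0,0,0,0,0,0.1],[0,0,0,0,0,0,0.1],[0,0,0,0,0,0,0.1]]]'
```

```text
clock: 8.75
position: [0.4296, 0.352, 0.0475]
ee_rot: [3.056, -0.687, -0.005]
force: [-0.5, -0.1, -0.0]
width: 0.876
clock: 9.25
position: [0.4296, 0.3522, 0.0484]
ee_rot: [3.057, -0.687, -0.003]
force: [-1.2, -2.3, 6.4]
width: 0.697
```

The bin is gripped at an opening of 0.697, or 64 mm. Lifting. Before placing it, I'm re-measuring the bay from the earlier wrist picture.

```bash
python3 -m creep '[[[0,0,1,0,0,0,0.1],[0,0,3,0,0,0,0.1],[0,-1,6,0,0,0,0.1],[0,-3,8,0,0,5,0.1],[0,-6,8,0,0,10,0.1]]]'
python3 -c "
from h import *
crop('pics/w1.png','pics/w1c.png',190,90,170,190,3.1)"
```

```text
clock: 9.75
position: [0.4305, 0.2944, 0.1309]
ee_rot: [3.111, -0.409, 0.003]
force: [1.0, -1.0, -2.4]
width: 0.693
```

View pics/w1c.png

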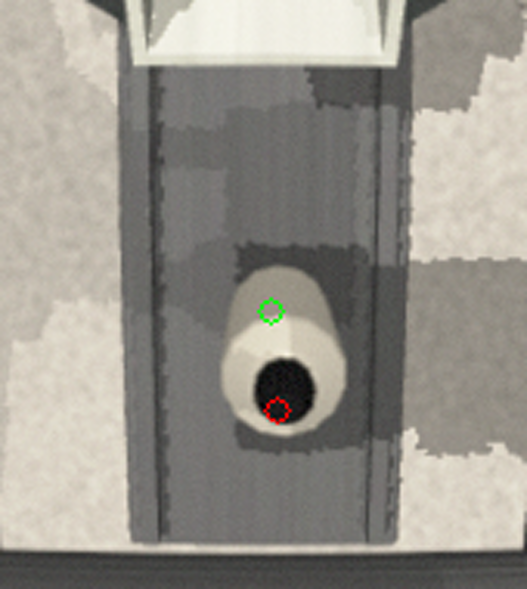

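```bash
python3 -m creep '[[[-0.6,-4,0,0,0,5,0.1],[-1.2,-8,0,0,0,10,0.1],[-1.8,-12,0,0,0,15,0.1],[-2.4,-16,0,0,0,20,0.1],[-3,-20,0,0,0,25.6,0.1]]]'
python3 -m creep '[[[0,-4,0,0,0,0,0.1],[0,-8,0,0,0,0,0.1],[0,-11,0,0,0,0,0.1],[0,-11.9,0,0,0,0,0.1],[0,-11.9,0,0,0,0,0.1]]]'
python3 -m creep '[[[0,0,0,0,0,0,0.1],[0,0,0,0,0,0,0.1]]]'
python3 - <<'E'
from h import *
s=arm.observe();print(s['position'],np.degrees(2*np.arctan2(s['ee_rot'][1],s['ee_rot'][0])))
cv2.imwrite('pics/w6.png',arm.get_image('wrist')[:,:,::-1])
E
```

```text
clock: 10.25
position: [0.3989, 0.0907, 0.1281]
ee_rot: [3.119, 0.287, 0.001]
force: [-0.1, -0.1, -0.9]
width: 0.696
clock: 10.75
position: [0.3993, -0.028, 0.1279]
ee_rot: [3.12, 0.276, 0.001]
force: [0.2, 0.2, -1.4]
width: 0.697
clock: 10.95
position: [0.3994, -0.0255, 0.1275]
ee_rot: [3.12, 0.284, 0.0]
force: [0.2, 0.4, -2.0]
width: 0.696
[ 0.39940519 -0.02549642  0.1275431 ] 10.406062240319027
```

View pics/w6.png

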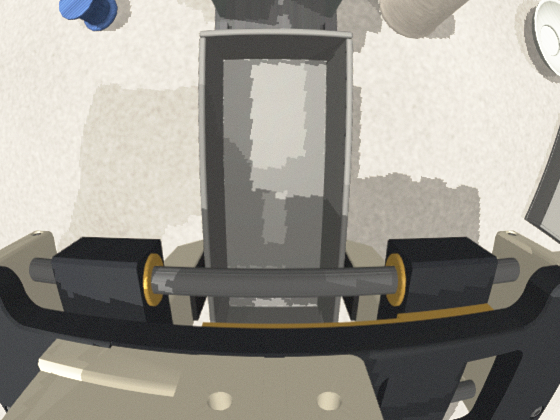

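The bin is level in the gripper and hides most of the bay. The plate shows beyond it at about (215..337, 25). I'm comparing the two centre lines, and checking the top and side views.

Run:
```python
from h import *
s=arm.observe();print(s['position'],np.degrees(2*np.arctan2(s['ee_rot'][1],s['ee_rot'][0])))
p=np.array([.5674,.0035]);t=np.radians(10.3);c,d=np.cos(t),np.sin(t)
def st(w): w=w[:2]-p; return np.array([c*w[0]+d*w[1],-d*w[0]+c*w[1]])*1000
for u,v,z in [(215,25,.006),(337,25,.006),(202,35,.136),(352,35,.136)]: print(z,st(wpl(s,u,v,z)).round(1))
print('tcp',st(s['position']))
cv2.imwrite('pics/t6.png',arm.get_image('top')[:,:,::-1]);cv2.imwrite('pics/s6.png',arm.get_image('side')[:,:,::-1])
crop('pics/t6.png','pics/t6c.png',220,170,120,170,3.5)
crop('pics/s6.png','pics/s6c.png',200,130,230,190,2.8)
```

```text
[ 0.39935928 -0.02557861  0.12749099] 10.411959805868095
0.006 [-18.3  48.6]
0.006 [-17.6 -50.5]
0.136 [-64.4  31.5]
0.136 [-63.9 -30.2]
tcp [-170.53206574    1.43604411]
```

View pics/t6c.png

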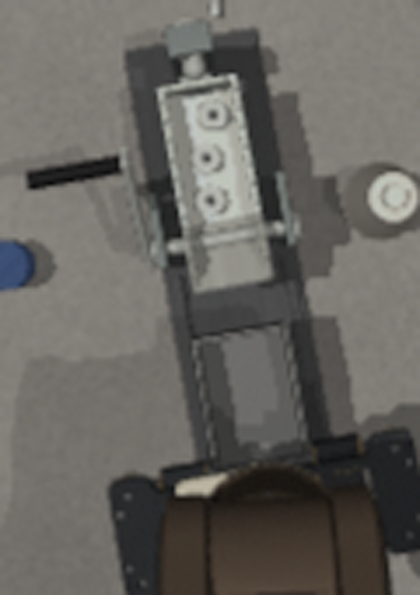

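View pics/s6c.png

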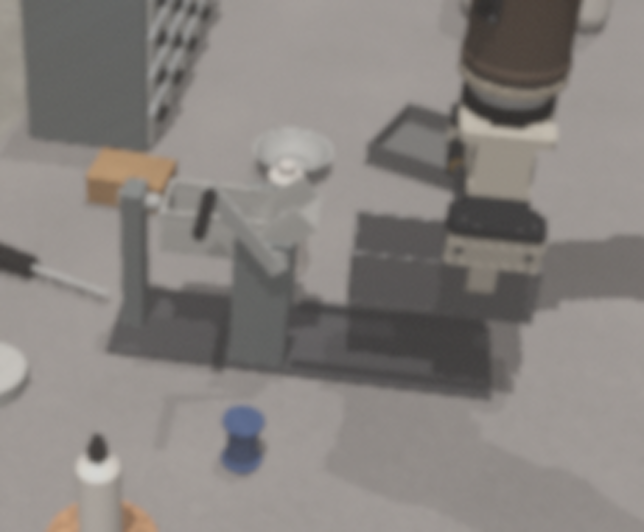

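The wrist image puts the stand's centreline at y ≈ -1 mm and the bin at +0.7 mm, so I shift it 2 mm in -y and 17.5 mm back, then lower it between the rails.

```bash
python3 -m creep '[[[1,0.1,-1,0,0,0,0.1],[1.76,0.12,-3,0,0,0,0.1],[1.76,0.12,-5,0,0,0,0.1],[1.76,0.12,-6,0,0,0,0.1],[1.76,0.12,-6.3,0,0,0,0.1]]]'
python3 -m creep '[[[0,0,-0.2,0,0,0,0.1],[0,0,-0.4,0,0,0,0.1],[0,0,-0.6,0,0,0,0.1]]]'
python3 - <<'E'
from h import *
s=arm.observe();print(s['position'],s['force'],np.degrees(2*np.arctan2(s['ee_rot'][1],s['ee_rot'][0])))
cv2.imwrite('pics/w7.png',arm.get_image('wrist')[:,:,::-1])
E
```

```text
clock: 11.6
position: [0.416, -0.0254, 0.0635]
ee_rot: [3.12, 0.282, -0.004]
force: [-0.6, -0.8, -1.5]
width: 0.697
clock: 11.9
position: [0.4172, -0.0257, 0.0589]
ee_rot: [3.12, 0.28, 0.002]
force: [-0.2, -0.8, -1.4]
width: 0.694
[ 0.41724115 -0.02570836  0.05888529] [-0.16113668 -0.83037321 -1.35814309] 10.273632235621749
```

View pics/w7.png

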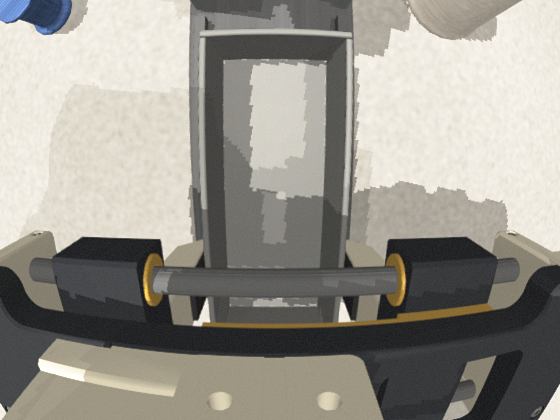

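```bash
python3 -c "
from h import *
crop('pics/w7.png','pics/w7c.png',175,0,200,110,4)"
```

```text
(no output)
```

View pics/w7c.png

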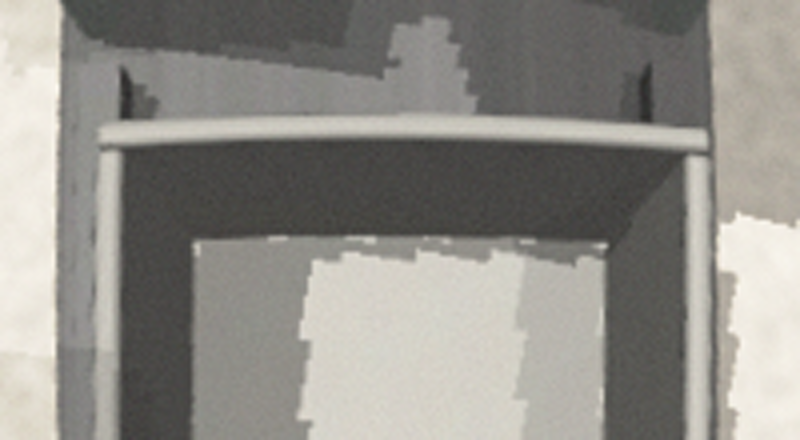

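The rails' ends are at crop x 127 and 646 (centre 386) and the bin's rim is centred at 404, so the bin sits 1–2 mm towards -y. That is within the 6 mm clearance. I nudge it +1.5 mm and lower until contact.

```bash
python3 -m creep '[[[0,0.15,-0.1,0,0,0,0.1],[0,0.15,-0.2,0,0,0,0.1],[0,0.15,-0.3,0,0,0,0.1],[0,0.15,-0.4,0,0,0,0.1]]]'
python3 -m creep '[[[0,0,-0.05,0,0,0,0.1],[0,0,-0.1,0,0,0,0.1]]]'
```

```text
clock: 12.35
position: [0.4169, -0.0242, 0.0544]
ee_rot: [3.12, 0.28, 0.0]
force: [0.2, -0.8, -2.1]
width: 0.695
clock: 12.55
position: [0.4169, -0.0243, 0.0542]
ee_rot: [3.12, 0.28, 0.0]
force: [-7.4, -0.5, 30.5]
width: 0.692
```

Contact came at the expected height but hard, at 30 N. I back off 1 mm and check.

```bash
python3 -m creep '[[[0,0,0.1,0,0,0,0.1],[0,0,0.1,0,0,0,0.1]]]'
```

```text
clock: 12.75
position: [0.417, -0.0242, 0.0546]
ee_rot: [3.12, 0.28, 0.0]
force: [-0.3, 0.7, -2.3]
width: 0.695
```

```bash
python3 -m creep '[[[0.6,0.11,0,0,0,0,0.1],[1.2,0.21,0,0,0,0,0.1],[1.8,0.32,0,0,0,0,0.1],[2.4,0.43,0,0,0,0,0.1],[3,0.54,0,0,0,0,0.1]]]'
python3 - <<'E'
from h import *
s=arm.observe();print(s['position'],s['force'],np.degrees(2*np.arctan2(s['ee_rot'][1],s['ee_rot'][0])))
cv2.imwrite('pics/w8.png',arm.get_image('wrist')[:,:,::-1])
cv2.imwrite('pics/s8.png',arm.get_image('side')[:,:,::-1])
crop('pics/s8.png','pics/s8c.png',200,130,230,190,2.8)
E
```

```text
clock: 13.25
position: [0.4433, -0.0196, 0.054]
ee_rot: [3.12, 0.279, -0.011]
force: [0.7, 1.0, -1.1]
width: 0.694
[ 0.4432714  -0.01960963  0.05401863] [ 0.74103862  1.01241413 -1.14515052] 10.217440283074417
```

View pics/w8.png

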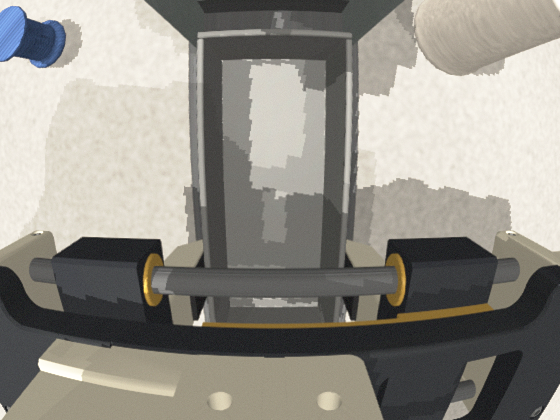

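View pics/s8c.png

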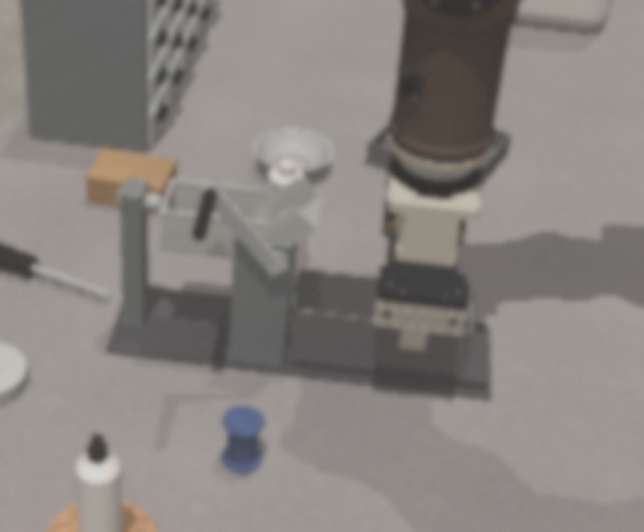

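The bin is sliding freely between the rails and clear of the bucket. I take the last 10 mm and then look.

```bash
python3 -m creep '[[[0.4,0.07,0,0,0,0,0.1],[0.7,0.13,0,0,0,0,0.1],[1,0.18,0,0,0,0,0.1],[1,0.18,0,0,0,0,0.1],[1,0.18,0,0,0,0,0.1]]]'
python3 - <<'E'
from h import *
s=arm.observe();print(s['position'],s['force'],np.degrees(2*np.arctan2(s['ee_rot'][1],s['ee_rot'][0])))
cv2.imwrite('pics/w9.png',arm.get_image('wrist')[:,:,::-1])
cv2.imwrite('pics/s9.png',arm.get_image('side')[:,:,::-1])
crop('pics/s9.png','pics/s9c.png',270,200,120,90,6)
E
```

```text
clock: 13.85
position: [0.4572, -0.017, 0.0545]
ee_rot: [3.12, 0.281, 0.001]
force: [-0.1, -0.1, -2.3]
width: 0.696
[ 0.45720248 -0.01696835  0.05445834] [-0.09856184 -0.08092083 -2.34140131] 10.277393618629217
```

View pics/s9c.png

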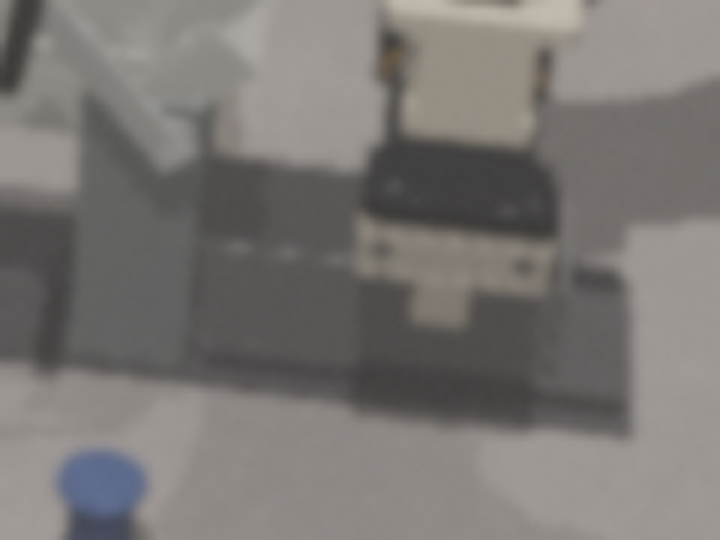

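View pics/w9.png

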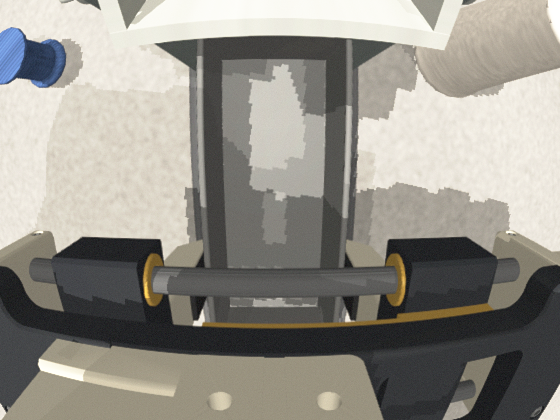

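The bin's rear is now under the bucket mouth, and the side view shows it seated between the rails. I release it and back straight up.

```bash
python3 -m creep '[[[0,0,0,0,0,0,0.6],[0,0,0,0,0,0,0.8],[0,0,0,0,0,0,0.8],[0,0,0.5,0,0,0,0.8],[0,0,2,0,0,0,0.8]]]'
python3 -m creep '[[[-1,0,4,0,0,0,0.8],[-4,0,8,0,0,0,0.8],[-8,0,10,0,0,0,0.8],[-11,0,12,0,0,0,0.8],[-11,0,12,0,0,0,0.8]]]'
python3 - <<'E'
from h import *
s=arm.observe();print(s['position'],s['force'],s['ee_rot'])
cv2.imwrite('pics/w10.png',arm.get_image('wrist')[:,:,::-1])
cv2.imwrite('pics/s10.png',arm.get_image('side')[:,:,::-1])
crop('pics/s10.png','pics/s10c.png',270,200,120,90,6)
cv2.imwrite('pics/t10.png',arm.get_image('top')[:,:,::-1])
crop('pics/t10.png','pics/t10c.png',225,170,110,150,4)
E
```

```text
clock: 14.45
position: [0.456, -0.0171, 0.0741]
ee_rot: [3.12, 0.28, -0.004]
force: [-0.6, -0.6, 0.1]
width: 0.902
clock: 14.95
position: [0.3441, -0.0172, 0.1964]
ee_rot: [3.12, 0.28, 0.003]
force: [0.7, -0.5, -1.1]
width: 0.9
[ 0.34406314 -0.01723292  0.19640445] [ 0.70473088 -0.54558802 -1.08467215] [3.12012570e+00 2.80486209e-01 3.00768073e-03]
```

View pics/s10c.png

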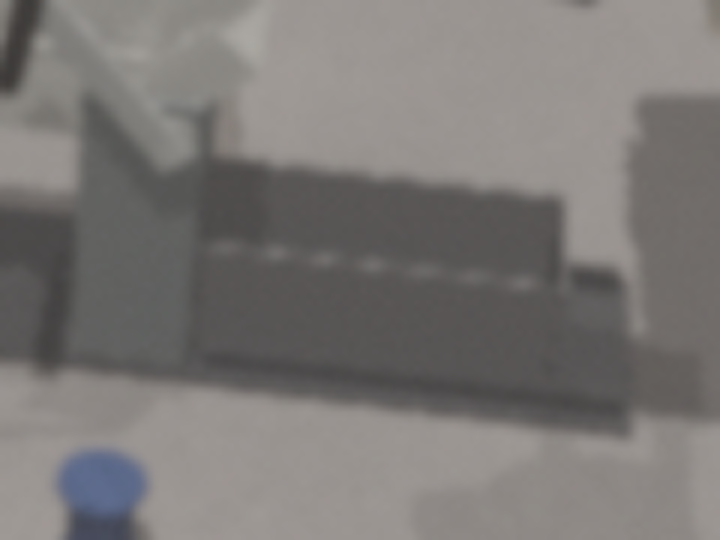

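View pics/w10.png

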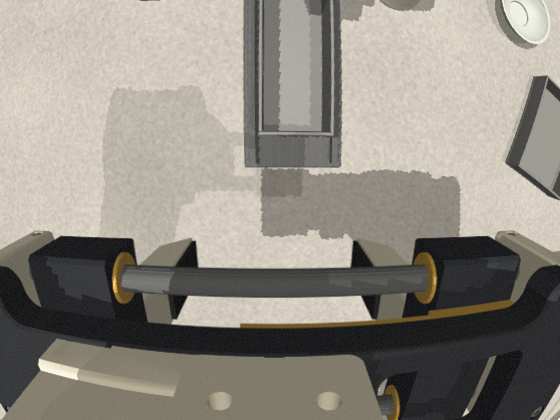

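View pics/t10c.png

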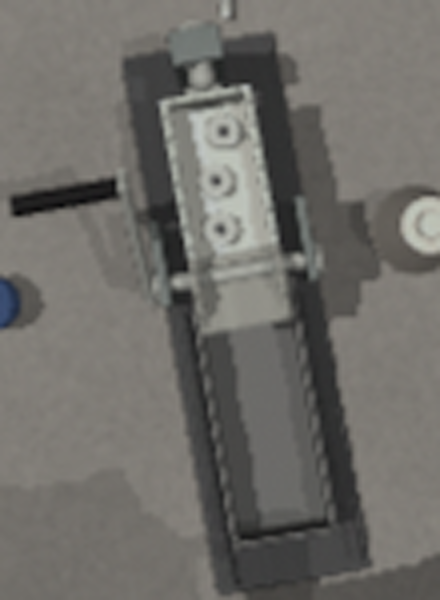

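The bin sits between the rails, parallel to them. I'm measuring its front edge against the plate's front; the gap should be 35 mm.

Run:
```python
from h import *
s=arm.observe()
p=np.array([.5674,.0035]);t=np.radians(10.3);c,d=np.cos(t),np.sin(t)
def st(w): w=w[:2]-p; return (np.array([c*w[0]+d*w[1],-d*w[0]+c*w[1]])*1000).round(1)
a=lambda x,y:(225+(x+.5)/4-.5,170+(y+.5)/4-.5)
b=lambda x,y:(270+(x+.5)/6-.5,200+(y+.5)/6-.5)
print('top rim front corners',[st(pl('top',*a(*q),.062)) for q in [(237,543),(331,528)]],'rim near bucket',[st(pl('top',*a(*q),.062)) for q in[(197,328),(297,320)]])
print('top plate front',[st(pl('top',*a(*q),.006)) for q in [(218,594),(369,566)]])
print('side rim front corners',[st(pl('side',*b(*q),.062)) for q in [(562,290),(562,197)]],'plate',st(pl('side',*b(630,433),.006)))
print('wrist rim',[st(wpl(s,*q,.062)) for q in[(258,134),(334,134)]],'plate',[st(wpl(s,*q,.006)) for q in[(245,166),(340,166)]])
```

```text
top rim front corners [array([-162. ,   29.8]), array([-163. ,  -28.3])] rim near bucket [array([-28.9,  31. ]), array([-34.8, -30.3])]
top plate front [array([-198.4,   48.9]), array([-197.7,  -48.9])]
side rim front corners [array([-161.7,   31.8]), array([-161.7,  -30. ])] plate [-197.    50.3]
wrist rim [array([-159.8,   31.4]), array([-159.2,  -32.7])] plate [array([-193.8,   47.1]), array([-193.5,  -50.8])]
```

All three cameras give a gap of 34–36 mm, so the bin is in place. Now the lever. I plan to straddle the peg from above with the jaws along the stand's x (turn +90°) and carry it round its arc in a loose cage, with the fingers dropping slightly ahead of the peg. I check the joint readings, then move above the peg.

```bash
python3 -c "
from h import *
print(arm.observe()['joints'].round(2))"
python3 -m creep '[[[3,1,1.5,0,0,8,0.8],[6,2.5,3,0,0,16,0.8],[9,4,4.5,0,0,24,0.8],[12,5.5,6,0,0,32,0.8],[15,7,6,0,0,40,0.8]]]'
python3 -c "
from h import *
print(arm.observe()['joints'].round(2))"
```

```text
[-0.19  0.03  0.07  2.26  0.01  0.85 -1.51]
clock: 15.6
position: [0.4999, 0.054, 0.2551]
ee_rot: [2.832, 1.339, 0.008]
force: [0.2, -0.8, 0.4]
width: 0.901
[-0.22  0.22 -0.    1.85  0.01  1.06 -0.91]
```

```bash
python3 -m creep '[[[2.2,1,0,0,0,8.5,0.8],[4.4,2,0,0,0,17,0.8],[6.6,3,0,0,0,25.5,0.8],[8.8,4,0,0,0,34,0.8],[10.7,5,0,0,0,42.5,0.8]]]'
python3 -m creep '[[[0,0,0,0,0,7.2,0.8],[0,0,0,0,0,7.2,0.8],[0,0,0,0,0,7.2,0.8]]]'
python3 - <<'E'
from h import *
s=arm.observe();print(s['position'],s['joints'].round(2),np.degrees(2*np.arctan2(s['ee_rot'][1],s['ee_rot'][0])))
p=np.array([.5674,.0035]);t=np.radians(10.3);c,d=np.cos(t),np.sin(t)
im=arm.get_image('wrist')[:,:,::-1].copy()
for y in (.056,.116):
    x=.057;q=wpix(s,(p[0]+c*x-d*y,p[1]+d*x+c*y,.195));print(q);cv2.circle(im,tuple(int(v) for v in q),4,(0,0,255),1)
cv2.imwrite('pics/w11.png',im)
E
```

```text
clock: 16.1
position: [0.6056, 0.1035, 0.2525]
ee_rot: [2.156, 2.277, 0.008]
force: [-0.5, -0.8, 0.3]
width: 0.904
clock: 16.4
position: [0.604, 0.1027, 0.2531]
ee_rot: [2.022, 2.398, 0.008]
force: [0.6, -0.9, 0.7]
width: 0.901
[0.60397955 0.10267119 0.25312418] [-0.15  0.41 -0.15  1.59  0.07  1.14 -0.15] 99.73103431526584
[279.89958233 280.72173929]
[279.48453814 194.89865606]
```

View pics/w11.png

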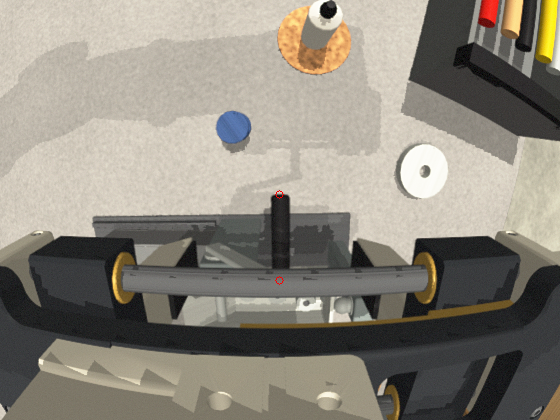

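The wrist view has the peg's end at (281,195), within 2 px of the prediction, and the jaws straddle it. I descend around the peg and close to a loose cage of about 21 mm.

```bash
python3 -m creep '[[[0.2,0.04,-1.5,0,0,0.5,0.8],[0.2,0.04,-3.5,0,0,0.5,0.8],[0.2,0.04,-5,0,0,0.5,0],[0.2,0.04,-5.6,0,0,0.5,-0.55],[0.2,0.04,-5.6,0,0,0.5,-0.55]]]' 10
python3 -m creep '[[[0,0,0,0,0,0,-0.55],[0,0,0,0,0,0,-0.55],[0,0,0,0,0,0,-0.55],[0,0,0,0,0,0,-0.55],[0,0,0,0,0,0,-0.55]]]'
python3 -m creep '[[[0,0,0,0,0,0,-0.55],[0,0,0,0,0,0,-0.55]]]'
python3 - <<'E'
from h import *
s=arm.observe();print(s['position'],s['joints'].round(2),np.degrees(2*np.arctan2(s['ee_rot'][1],s['ee_rot'][0])))
cv2.imwrite('pics/w12.png',arm.get_image('wrist')[:,:,::-1])
cv2.imwrite('pics/s12.png',arm.get_image('side')[100:300,180:400,::-1].repeat(3,0).repeat(3,1))
# arc table: stand dx,dz from the home peg, with finger overtravel
t=np.radians(10.3)
for b in np.arange(0,1.96,.1):
    a=np.radians(39.2)-b; x=90*np.sin(a)-57; z=90*np.cos(a)-70
    print(round(b,2),'dx_st %.1f dz %.1f world cm %.2f %.2f %.2f'%(x,z,x*np.cos(t)/10,x*np.sin(t)/10,z/10))
E
```

```text
clock: 16.95
position: [0.6051, 0.1032, 0.1971]
ee_rot: [2.007, 2.41, 0.008]
force: [-0.3, -0.2, 0.6]
width: 0.688
clock: 17.45
position: [0.6059, 0.1034, 0.1987]
ee_rot: [2.005, 2.41, 0.011]
force: [0.1, 0.6, -0.6]
width: 0.257
clock: 17.65
position: [0.6058, 0.1034, 0.1985]
ee_rot: [2.005, 2.41, 0.01]
force: [-0.5, 0.2, -1.1]
width: 0.222
[0.60581666 0.1033716  0.19845223] [-0.15  0.46 -0.16  1.65  0.08  1.02 -0.15] 100.47593616895936
0.0 dx_st -0.1 dz -0.3 world cm -0.01 -0.00 -0.03
0.1 dx_st -7.4 dz 5.1 world cm -0.72 -0.13 0.51
0.2 dx_st -15.1 dz 9.7 world cm -1.49 -0.27 0.97
0.3 dx_st -23.3 dz 13.4 world cm -2.29 -0.42 1.34
0.4 dx_st -31.8 dz 16.4 world cm -3.13 -0.57 1.64
0.5 dx_st -40.5 dz 18.5 world cm -3.99 -0.72 1.85
0.6 dx_st -49.4 dz 19.7 world cm -4.86 -0.88 1.97
0.7 dx_st -58.4 dz 20.0 world cm -5.75 -1.04 2.00
0.8 dx_st -67.4 dz 19.4 world cm -6.63 -1.21 1.94
0.9 dx_st -76.3 dz 17.9 world cm -7.50 -1.36 1.79
1.0 dx_st -85.0 dz 15.5 world cm -8.36 -1.52 1.55
1.1 dx_st -93.4 dz 12.3 world cm -9.19 -1.67 1.23
1.2 dx_st -101.4 dz 8.3 world cm -9.98 -1.81 0.83
1.3 dx_st -109.0 dz 3.5 world cm -10.72 -1.95 0.35
1.4 dx_st -116.1 dz -2.1 world cm -11.42 -2.08 -0.21
1.5 dx_st -122.5 dz -8.3 world cm -12.06 -2.19 -0.83
1.6 dx_st -128.4 dz -15.2 world cm -12.63 -2.30 -1.52
1.7 dx_st -133.5 dz -22.6 world cm -13.13 -2.39 -2.26
1.8 dx_st -137.8 dz -30.5 world cm -13.56 -2.46 -3.05
1.9 dx_st -141.4 dz -38.7 world cm -13.91 -2.53 -3.87
```

View pics/w12.png

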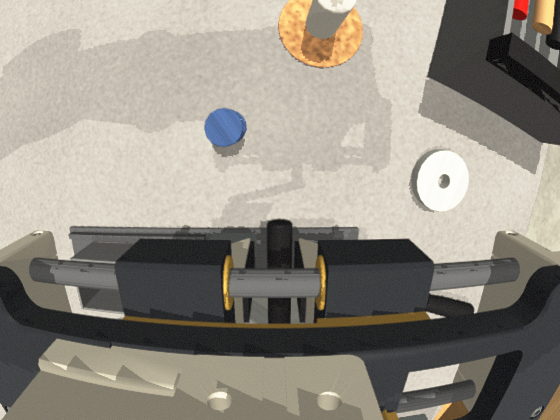

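View pics/s12.png

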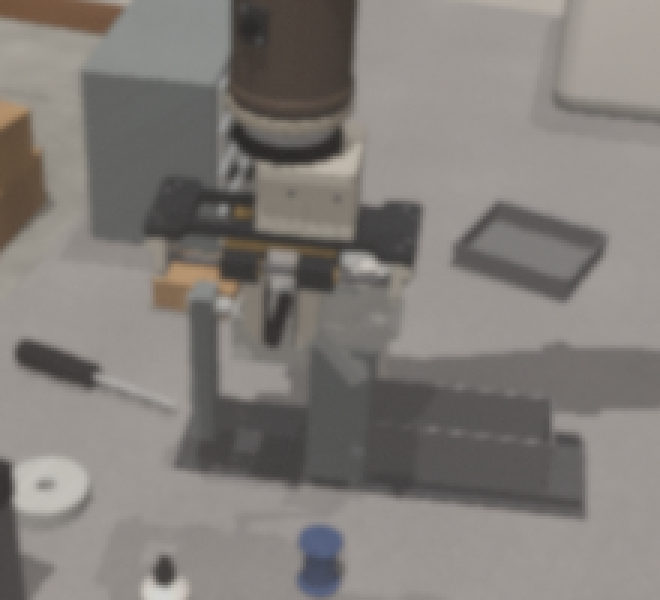

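The peg is caged between the fingers, with the bucket still home. Now I swing it along the arc.

```bash
python3 -m creep '[[[-0.6,-0.1,0.2,0,0,0,-0.55],[-1.1,-0.2,0.5,0,0,0,-0.55],[-1.8,-0.32,0.8,0,0,0,-0.55],[-2.6,-0.47,1.1,0,0,0,-0.55],[-3.4,-0.62,1.4,0,0,0,-0.55]]]' 10
```

```text
clock: 18.25
position: [0.574, 0.098, 0.2146]
ee_rot: [2.003, 2.407, 0.019]
force: [5.3, 0.8, 4.5]
width: 0.227
```

```bash
python3 -m creep '[[[-0.86,-0.15,0.2,0,0,0,-0.55],[-1.73,-0.31,0.25,0,0,0,-0.55],[-2.62,-0.47,0.25,0,0,0,-0.55],[-3.5,-0.64,0.15,0,0,0,-0.55],[-4.37,-0.79,-0.05,0,0,0,-0.55]]]' 10
python3 -m creep '[[[-0.85,-0.16,-0.3,0,0,0,-0.55],[-1.7,-0.31,-0.65,0,0,0,-0.55],[-2.5,-0.45,-1.1,0,0,0,-0.55],[-3.2,-0.59,-1.6,0,0,0,-0.55],[-3.9,-0.72,-2.2,0,0,0,-0.55]]]' 10
```

```text
clock: 18.75
position: [0.5272, 0.0891, 0.2117]
ee_rot: [2.005, 2.41, 0.01]
force: [3.6, 0.7, 2.5]
width: 0.229
clock: 19.25
position: [0.4885, 0.0819, 0.1894]
ee_rot: [2.005, 2.41, 0.01]
force: [2.5, 0.9, 1.4]
width: 0.224
```

```bash
python3 -m creep '[[[-0.64,-0.11,-0.7,0,0,0,-0.55],[-1.21,-0.22,-1.4,0,0,0,-0.55],[-1.71,-0.31,-2.15,0,0,0,-0.55],[-2.14,-0.38,-2.95,0,0,0,-0.55],[-2.3,-0.42,-3.35,0,0,0,-0.55]]]' 10
python3 - <<'E'
from h import *
s=arm.observe();print(s['position'],s['force'])
cv2.imwrite('pics/s13.png',arm.get_image('side')[100:300,180:400,::-1].repeat(3,0).repeat(3,1))
E
```

```text
clock: 19.75
position: [0.4656, 0.0777, 0.1555]
ee_rot: [2.005, 2.41, 0.009]
force: [2.0, -0.1, 1.8]
width: 0.226
[0.46557292 0.07773718 0.15552892] [ 2.03694167 -0.14160252  1.84981498]
```

View pics/s13.png

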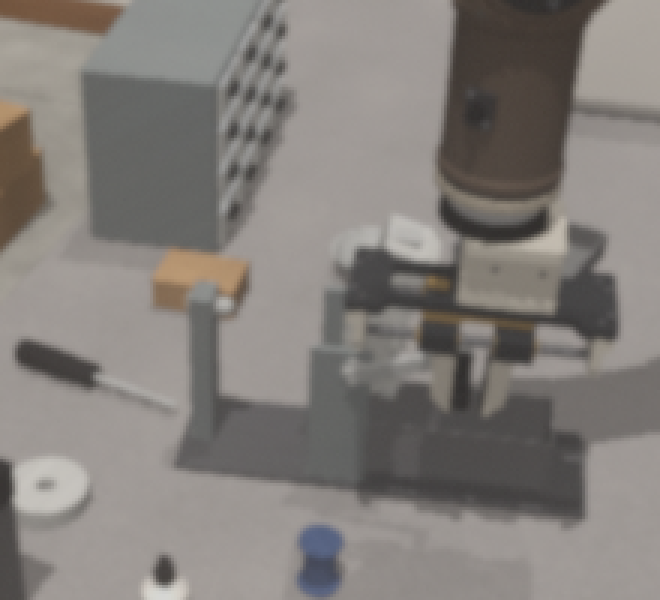

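The bucket is tipped with its mouth down over the bin. I push on in small steps until the force shows the stop.

```bash
python3 -m creep '[[[-0.1,-0.02,-0.2,0,0,0,-0.55],[-0.2,-0.04,-0.4,0,0,0,-0.55],[-0.25,-0.05,-0.5,0,0,0,-0.55]]]' 10
python3 -m creep '[[[-0.07,-0.01,-0.1,0,0,0,-0.55],[-0.14,-0.02,-0.2,0,0,0,-0.55]]]' 10
```

```text
clock: 20.1
position: [0.465, 0.0777, 0.152]
ee_rot: [2.004, 2.409, 0.014]
force: [5.8, -0.0, 4.6]
width: 0.225
clock: 20.3
position: [0.4649, 0.0778, 0.1507]
ee_rot: [2.003, 2.407, 0.018]
force: [9.4, 1.3, 7.3]
width: 0.227
```

```bash
python3 -m creep '[[[-0.1,-0.02,-0.15,0,0,0,-0.55],[-0.2,-0.04,-0.3,0,0,0,-0.55],[-0.2,-0.04,-0.3,0,0,0,-0.55]]]' 10
python3 - <<'E'
from h import *
s=arm.observe();print(s['position'],s['force'])
cv2.imwrite('pics/s14.png',arm.get_image('side')[:,:,::-1])
crop('pics/s14.png','pics/s14c.png',270,180,110,90,6)
cv2.imwrite('pics/w14.png',arm.get_image('wrist')[:,:,::-1])
p=np.array([.5674,.0025]);t=np.radians(10.3);c,d=np.cos(t),np.sin(t)
for b in(1.7,1.8,1.9):
  for y in(.056,.116):
    a=np.radians(39.2)-b;x=.09*np.sin(a);z=.125+.09*np.cos(a);w=(p[0]+c*x-d*y,p[1]+d*x+c*y,z)
    print(b,y,'side crop',(pr('side',w)-[270,180])*6,'wrist',wpix(s,w))
E
```

```text
clock: 20.6
position: [0.4649, 0.0779, 0.1486]
ee_rot: [2.002, 2.405, 0.023]
force: [12.8, 1.8, 6.5]
width: 0.227
[0.46486254 0.0779474  0.14857932] [12.76117441  1.80583491  6.47517581]
1.7 0.056 side crop [373.88095067 197.67709571] wrist [299.99204626 362.17403023]
1.7 0.116 side crop [364.94169982 293.11082904] wrist [305.84596966 244.46648729]
1.8 0.056 side crop [383.25817301 215.60147626] wrist [289.71843608 352.02231978]
1.8 0.116 side crop [374.81016246 311.52356146] wrist [293.12894534 237.65727119]
1.9 0.056 side crop [390.34900521 233.97284048] wrist [281.77504264 341.98824225]
1.9 0.116 side crop [382.2803051  330.37002427] wrist [283.51845559 231.20955411]
```

View pics/s14c.png

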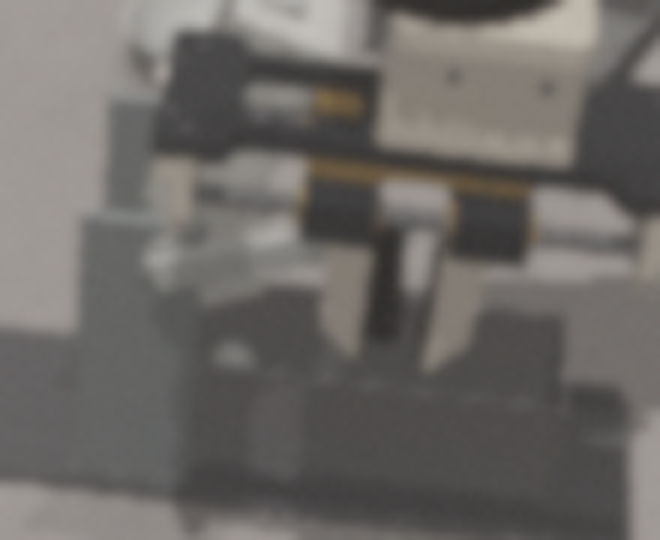

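View pics/w14.png

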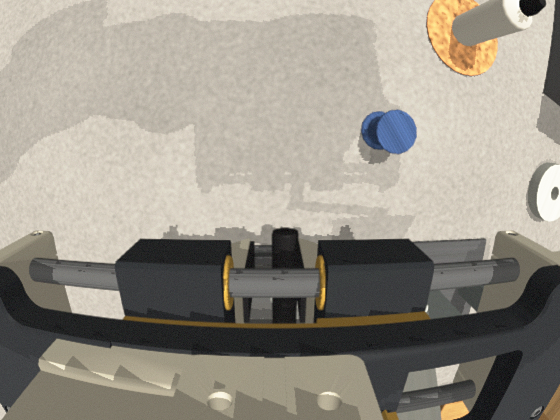

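The peg's end, at (383,330) in the side crop and (285,232) in the wrist view, matches the projection for 1.9 rad. The force is also building with no further movement, so the bucket is at its stop. I dwell briefly so the bobbins fall, then look.

```bash
python3 -m creep '[[[0,0,0,0,0,0,-0.55],[0,0,0,0,0,0,-0.55],[0,0,0,0,0,0,-0.55],[0,0,0,0,0,0,-0.55],[0,0,0,0,0,0,-0.55]]]'
python3 - <<'E'
from h import *
cv2.imwrite('pics/t15.png',arm.get_image('top')[:,:,::-1])
crop('pics/t15.png','pics/t15c.png',200,170,140,150,4)
E
```

```text
clock: 21.2
position: [0.4648, 0.0779, 0.1486]
ee_rot: [2.002, 2.405, 0.023]
force: [11.2, 1.7, 7.3]
width: 0.225
```

View pics/t15c.png

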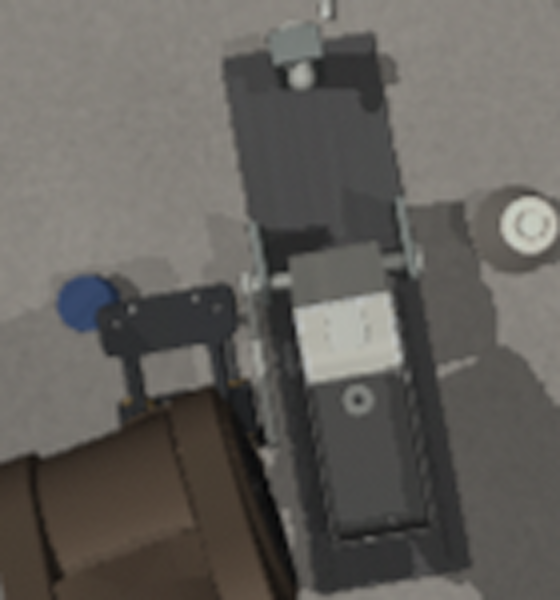

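The bucket is fully over, one bobbin shows in the bin at (358,400), and the others are hidden under the bucket. I let go by sliding the fingers off the end of the peg sideways.

```bash
python3 -m creep '[[[-0.2,2.5,0,0,0,0,-0.55],[-1,6,0,0,0,0,-0.55],[-1.8,10,0,0,0,0,-0.55],[-2.5,13,0,0,0,0,-0.55],[-2.5,13,2,0,0,0,-0.55]]]'
python3 -m creep '[[[0,0,2,0,0,0,-0.55],[0,0,4,0,0,0,-0.55],[0,0,6,0,0,0,-0.55],[0,0,8,0,0,0,-0.55],[0,0,8,0,0,0,-0.55]]]'
python3 -m creep '[[[0,0,0,0,0,0,-0.55],[0,0,0,0,0,0,-0.55],[0,0,0,0,0,0,-0.55],[0,0,0,0,0,0,-0.55],[0,0,0,0,0,0,-0.55]]]'
python3 - <<'E'
from h import *
for n in('top','side'): cv2.imwrite(f'pics/{n}16.png',arm.get_image(n)[:,:,::-1])
crop('pics/top16.png','pics/t16c.png',200,170,140,150,4)
crop('pics/side16.png','pics/s16c.png',230,150,160,130,4.5)
E
```

```text
clock: 21.75
position: [0.4316, 0.2103, 0.1646]
ee_rot: [2.0, 2.419, 0.004]
force: [0.3, -0.7, -0.3]
width: 0.225
clock: 22.25
position: [0.4355, 0.207, 0.2483]
ee_rot: [2.005, 2.409, 0.013]
force: [0.6, 0.3, -0.2]
width: 0.226
clock: 22.75
position: [0.435, 0.2067, 0.246]
ee_rot: [2.005, 2.41, 0.009]
force: [-0.4, 0.4, -0.7]
width: 0.225
```

View pics/t16c.png

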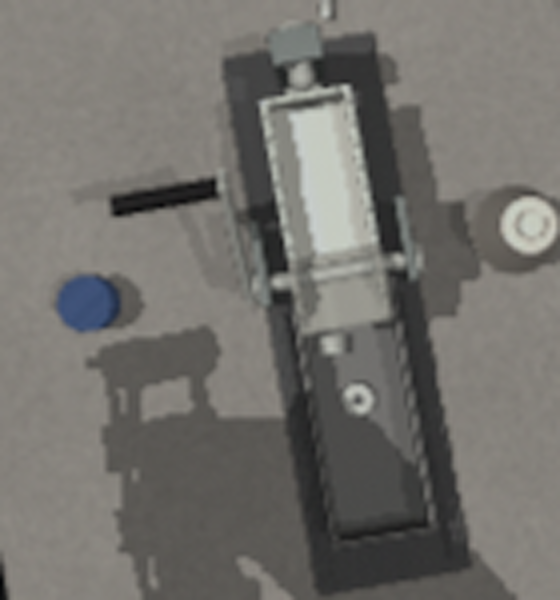

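View pics/s16c.png

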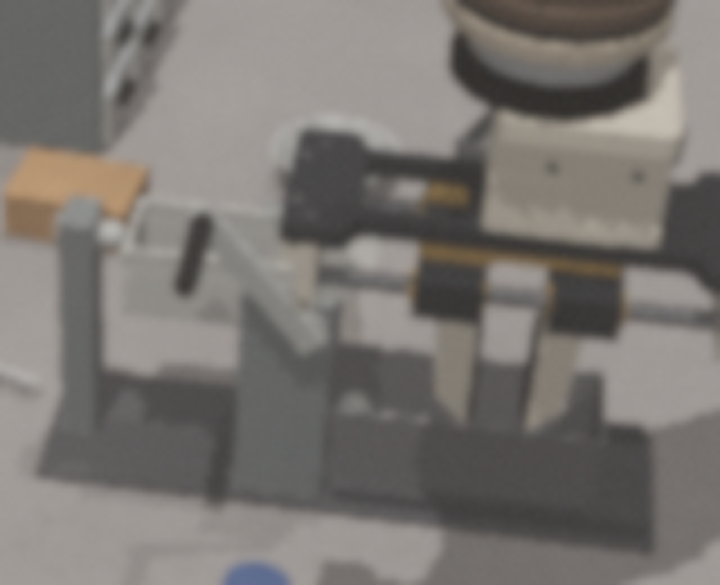

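The bucket is home: its rear end and the peg are at the same pixels as at the start. It is empty, and two bobbins show in the bin at (333,343) and (358,400). The third should be under the mouth, so I look in from the front with the wrist camera tilted forward.

```bash
python3 -m creep '[[[-1.5,-4,0,0,0,-8.5,-0.55],[-3,-8,0,0,0,-17,-0.55],[-4.5,-12,0,0,0,-25.5,-0.55],[-6,-16,0,0,0,-34,-0.55],[-7.5,-20,0,0,0,-42.5,-0.55]]]'
python3 -m creep '[[[0,-1,0,0,0,-8.5,-0.55],[0,-2,0,0,0,-17,-0.55],[0,-3,0,0,0,-25.5,-0.55],[0,-4,0,0,0,-34,-0.55],[0,-4,0,0,0,-42.5,-0.55]]]'
python3 -m creep '[[[0,0,0,1,-8,0,-0.55],[0,0,0,2,-15,0,-0.55],[0,0,0,3.5,-22,0,-0.55],[0,0,0,4.5,-28,0,-0.55],[0,0,0,4.5,-28,0,-0.55]]]'
python3 - <<'E'
from h import *
s=arm.observe();print(s['joints'].round(2))
cv2.imwrite('pics/w17.png',arm.get_image('wrist')[:,:,::-1])
E
```

```text
clock: 23.35
position: [0.3594, 0.0054, 0.2465]
ee_rot: [2.745, 1.51, 0.007]
force: [0.7, -1.1, -0.2]
width: 0.227
clock: 23.85
position: [0.3601, -0.0344, 0.2465]
ee_rot: [3.105, 0.41, 0.001]
force: [0.7, 0.4, -0.0]
width: 0.228
clock: 24.35
position: [0.3571, -0.0336, 0.2449]
ee_rot: [-3.016, -0.404, -0.768]
force: [0.0, 0.1, -0.6]
width: 0.223
[-0.09 -0.29  0.08  2.49 -0.09  0.46 -1.24]
```

View pics/w17.png

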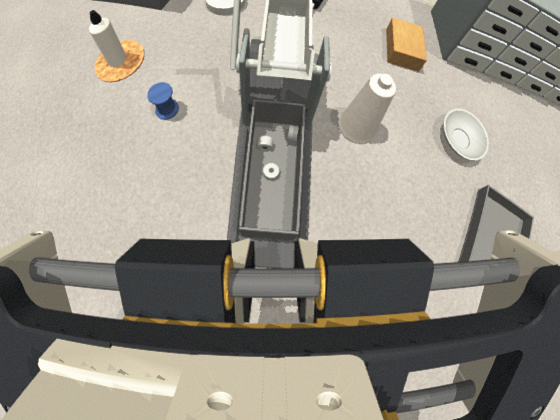

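```bash
python3 -c "
from h import *
crop('pics/w17.png','pics/w17c.png',215,0,120,240,2.5)
crop('pics/top16.png','pics/t16f.png',0,0,560,420,1.4)"
```

```text
(no output)
```

View pics/w17c.png

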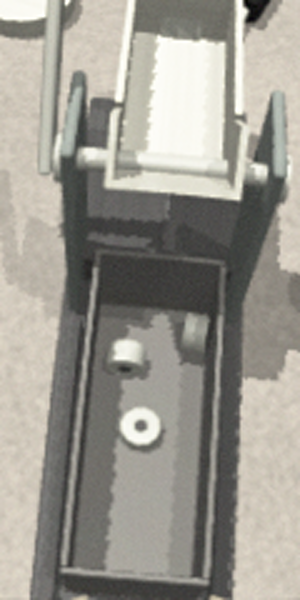

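View pics/t16f.png

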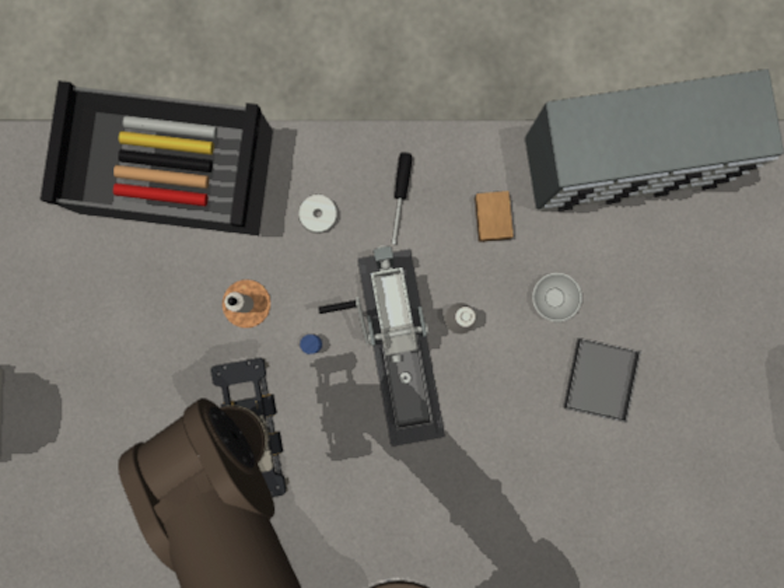

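All three bobbins are in the bin, at crop (140,425), (125,355) and (195,330). The bucket is empty and home, the bin has not moved, and the bystanders are where they started. The gripper is clear of everything, so I hand in.

```bash
python3 -c "
from h import *
s=arm.observe();print(s['clock'],s['position'],s['force'])
print(arm.sign_off())"
```

```text
24.4 [ 0.35880084 -0.03327678  0.24604676] [ 0.82506349 -0.08256525  0.3497073 ]
the job is handed in; nothing more can be done
None
```

The job is done and handed in at 24.4 s. I moved the oil bottle to the cork mat, slid the bin back under the bucket, swung the lever to its stop, and let the bucket spring home by itself.

**Last checks:**
- **Bottle:** it stands upright, near the centre of the mat.
- **Bin:** after I let go of it, three cameras put its front edge 34–36 mm from the front of the base plate, against 35 mm expected. It looked unmoved after the tip.
- **Bucket at the stop:** the peg matched the projection for 1.9 rad in two views, and the push force rose with no further movement.
- **Bucket after release:** the bucket's rear end and the peg were back at their starting pixels in the top view, and the bucket is empty.
- **Bobbins:** all three are in the bin, two of them lying on their sides.
- **Bystanders:** none looked moved in the last top view.

**Disagreements and surprises:**
- The top and wrist cameras disagreed by up to about 6 mm on where the bin and bay were. I used the wrist view, and the grasp and the fit between the rails confirmed it.
- Lowering the bin met the plate with a brief 30 N, so I backed off 1 mm before sliding it.

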